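# Refit the griddle's grease tray and lock it in

### The arm

A 6-joint arm with a two-finger parallel gripper is mounted at the origin on a cart in front of the work surface, level with it; the furniture and walls round the work are solid. World frame = base frame: x ahead of the robot, y to its left, z up, the work surface at z = 0. Lengths are in m, angles in rad, forces in N, time in s.
With the tool pointing down it reaches from about 0.375 to 0.925 m from the base axis. Payload 5.7 kg.
Tool frame: the origin (TCP) lies at the very end of the fingers, on their centre line; the grasp point (between the pads) lies 19 mm behind it (arm.tcp_to_grasp is the distance from the TCP to the grasp point, in m); z points along the fingers, y is the line along which they close (so a half turn about z gives the same grasp; the last joint's range is limited). The gripper opens to 88 mm and grips with 3 to 60 N. Pads are 20 mm wide; open, the fingers measure 115 mm over their backs; the gripper's body (75 mm by 178 mm) begins 61 mm behind the grasp point.
Start: joints at [-1.23, 0.359, 1.51, -0, 1.272, -0.115], TCP at [0.264, -0.539, 0.223] pointing down, gripper open.
Joint ranges: [-2.97, 2.97], [-1.01, 2.36], [0.21, 2.38], [-0.96, 4.11], [0.2, 2.71], [-2.98, 2.98]. Speed limits (rad/s): [2.39, 2.39, 3.14, 3.14, 3.14, 3.14].

### API

Orientations are given as a 3x3 rotation matrix whose columns are the frame's x, y, z axes.
In Python, from workcell import arm gives the robot as it stands. The module is installed in compiled form; this text tells all that it offers.
- The arm moves only by the tool servo_tool, never from a script. Its argument "series" is a list that holds one entry, the list of rows, each a list of 7 numbers: the shift along the tool's x, y, z in mm, then the turn, a rotation vector about the tool's x, y, z in degrees, then the opening, from 0 (shut) to 1 (fully open). In form: [[[tx, ty, tz, wx, wy, wz, gripper], ...]]. A call has 1 to 5 rows; each row shifts and turns the commanded pose from where the row before left it, along the tool's axes as they then stand; what a row does not reach is not made up. A row lasts 1/8 s, in which the tool goes at most 62.5 mm and 10.7 degrees, less where a joint would pass 70% of its speed; a pose out of reach is approached as far as the arm can. A call is refused whole if a number of a shift passes 62.5 or a number of a turn 10.7, either way. A call with a gripper value outside its range is refused whole. The fingers move at their own pace and stop on an object; "force" is the grip in N (left out, the last holds). Time passes only in rows, so rows that do not move let the fingers close. It gives the time, the measured TCP pose, the force, the opening and the grip force at its end, in the units of the state.
- arm.state(): the state, without advancing time (a new reading comes with each control period).
- arm.read_camera(name): name is "scene" or "top" or "wrist"; returns a dict with "pixels" (384x512x3 uint8, blue, green, red), "depth" (384x512 float32, m along the optical axis (not along the pixel's ray), 0 where there is no reading), "mtx" (3x3 intrinsics, pixels), "extrinsics" (4x4, takes a point from world to camera coordinates). Camera axes: x right, y up, looking along -z (the intrinsics and any distortion apply to the point x, -y, -z); pixel columns grow to the right and rows downward; lengths in m; the calibration is good to about 2 mm. A picture is of the moment at which its call begins.
- arm.sign_off(): hands the job in; it is judged then, once.
Trained networks look in a picture, given as the dict that the camera call returned (one of the last four; its "shot" number tells which), for a name from the list of things; names that differ only in an ending like _2 or _b are one class to them, and where a whole thing is asked for, a point or a joint stands for the part that bears it (a point fixed in the world has none). Each returns a list of dicts, best first, with "confidence" (0 to 1); they miss things now and then, are a little off and sometimes report something else, mostly with a low value. They report only what shows in the picture. A call takes as long as a camera call.
- arm.regions_of(picture, label): "pixels" (384x512 bool, what is visible of it) and "centre" ([column, row] in pixels, amid what is visible of it).
- arm.pinpoint(picture, label): "centre" ([column, row] in pixels: a listed point, or the origin of a listed thing).
The state is a dict: "time": time; "qpos": joint angles; "joint_vel": joint speeds; "joint_efforts": joint torques, N m; "tool_pos": TCP position; "tcp_rot": TCP orientation; "wrist_force": force on the tool from outside, world axes, zero at the start; "moment": the same for the moment, N m; "gripper_width": finger opening in m; "finger_force": force on a finger pad.
Only numpy, scipy, OpenCV 4.12 (cv2) and the standard library are available. Lean on these libraries where they do the work, as an engineer would, in place of code of your own. Each camera call takes 0.05 s, during which the arm holds its last target. There are 200 camera calls.

### The job

The washed grease tray of the countertop griddle lies on the worktop in front of it: swing the small catch with the orange knob out of the way, slide the tray along the worktop into the slot under the griddle until it is fully home, then swing the catch fully closed across the front of the tray. Keep the tray flat on the worktop, and leave the other things on the table where they are.

Things in the scene. Friction and masses are not known exactly. Their poses are not given: they have to be found in the camera images.
- griddle: countertop griddle, steel, black ribbed plate, fixed to the table: 210 (x) x 250 (y) mm, plate 68 mm high, side guards 77 mm, splash-back 104 mm along the rear edge. Origin on the worktop under its middle; x points from front to rear, y left seen from the front. Front face at x = -105 mm; a thermostat knob stands 14 mm out of it at y = +98 mm, 26 to 50 mm above the worktop.
- slot_mouth (a point): middle of the tray slot's mouth in the front face, at worktop height; axes as the griddle's (x = the way in). The tray slides on the worktop itself, between runners 143 mm apart, under a roof 18 mm up, to a stop 98 mm in from the face. The mouth is flared: 165 mm wide at the face, 143 mm about 20 mm further in.
- tray_home (a point): where the tray's origin lies when the tray is fully home, 48 mm behind the mouth; axes as the griddle's
- grease_tray: loose shallow aluminium tray, 100 (x) x 140 (y) x 14 mm, 8 mm round corners, dark inside, 5 mm deep; about 0.35 kg, 1 to 6 N to slide. Origin under its middle. The +x edge goes in first; the -x edge has a black strip and stands 2 mm out of the face when home. Starts within 0.45 rad of the slot's direction, its middle 170 to 200 mm before the face, 35 to 85 mm left of the slot's middle line.
- tray_catch (a joint): swing catch on an upright pivot, a flat steel arm 4 to 14 mm above the worktop. 0 = closed, arm along the face across the tray's front (4 mm gap to a tray that is home; cannot close on one that is not). Grows as it swings out to the robot, anticlockwise from above: 1.57 = straight out from the face, 2.3 = stop. Stays where left, about 1 N at the knob. Starts at 0 to 0.25; the tray passes beyond about 1.3.
- catch_knob (a point): orange knob on the catch's free end, upright, round, 14 mm thick, 18 to 48 mm above the worktop; the point lies on its axis, 36 mm up. 52.6 mm from the pivot; with the catch closed it stands 20 mm in front of the face and 46 mm right of the slot's middle line.
- catch_pivot (a point): the catch's pivot axis at worktop height, 12 mm in front of the face and 98 mm right of the slot's middle line (griddle y = -98 mm); its pin is 9 mm thick and 18 mm high; axes as the griddle's
- yoghurt_pot: yoghurt pot, 72 mm wide, 71 mm high, between the griddle and the green cabinet; origin under its middle; leave it
- salt_shaker: grey salt shaker, 44 mm wide, 90 mm high, at the left; origin under its middle; leave it
- masking_tape: roll of masking tape lying at the left, 96 mm wide, 25 mm high; origin under its middle; leave it

How it is judged:
On the way, in this order (a step that is already met when the one before it is completed fails the run):
1. the catch is swung out, clear of the mouth (value of joint tray_catch above 1.2 rad), for 0.1 s.
2. the tray is fully home in the slot (x of grease_tray in the frame of tray_home above -0.004 m and y of grease_tray in the frame of tray_home between -0.004 and 0.004 m and angle between the x axis of grease_tray and the x axis of tray_home, either way round below 0.05 rad), for 0.1 s.
At the end, for the whole second after the job is handed in: The tray lies flat in the slot within 4 mm of its home position and square (0.05 rad), at rest, and the catch is closed across its front (below 0.12 rad) (all of step 2 and x of grease_tray in the frame of tray_home below 0.004 m and height (world z) of grease_tray below 0.004 m and linear speed of grease_tray below 0.01 m/s and value of joint tray_catch below 0.12 rad); the robot touches nothing.
It fails at once if the tray is lifted or tipped instead of slid (more than 20 mm up or 0.2 rad) (height (world z) of grease_tray above 0.02 m or angle between grease_tray's own z axis and vertical above 0.2 rad).
It fails at once if the pot, the shaker or the tape is shifted by more than 20 mm (distance of any of yoghurt_pot, salt_shaker, masking_tape from where it was at the start of the episode above 0.02 m).
It also fails if it takes over 72 s, if anything falls off the work surface, if the arm or the gripper's body presses on something with over 40 N, if the wrist force passes 120 N, or if a joint passes its speed limit or range.

## Working session

There is one attempt and no reset: what is moved stays moved. The work goes in short steps, Python scripts to look and compute and a tool call to move; the robot and the scene stay as the last step left them, time stands still between calls to the robot, and variables do not carry over. Pictures are saved under pics/ and viewed, at most 10 in all, crops included, and the job is handed in when it is done.

Besides the shell and the picture viewer there is one more tool, called after "Request:" as name([rows], argument=value, ...), one row to a line, values as JSON. servo_tool: Moves the arm, as the interface text tells. Its arguments: {"type":"object","properties":{"series":{"type":"array","items":{"type":"array","items":{"type":"array","items":{"type":"number"}}}},"force":{"type":"number"}},"required":["series"]}

```bash
mkdir -p pics; cat > h.py <<'E'
import numpy as np, cv2
from workcell import arm
np.set_printoptions(precision=4,suppress=True)
def ray(p,uv):
    K=p["mtx"];E=p["extrinsics"];R=E[:3,:3];t=E[:3,3]
    d=np.linalg.solve(K,[uv[0],uv[1],1]);d=np.array([d[0],-d[1],-d[2]])
    return -R.T@t, R.T@d
def at_z(p,uv,z):
    o,d=ray(p,uv);return o+d*(z-o[2])/d[2]
def at_depth(p,uv):
    o,d=ray(p,uv);return o+d*float(p["depth"][int(round(uv[1])),int(round(uv[0]))])
def cloud(p):
    K=p["mtx"];E=p["extrinsics"];h,w=p["depth"].shape
    u,v=np.meshgrid(np.arange(w),np.arange(h));D=p["depth"]
    c=np.linalg.inv(K)@np.stack([u.ravel(),v.ravel(),np.ones(h*w)])*D.ravel()
    c[1]*=-1;c[2]*=-1
    X=(E[:3,:3].T@(c-E[:3,3:4])).T
    X[D.ravel()==0]=np.nan
    return X.reshape(h,w,3)
E
python3 - <<'E'
from h import *
s=arm.state();print(s["time"],s["tool_pos"],s["tcp_rot"],s["gripper_width"])
im=[]
for n in("top","scene"):
    p=arm.read_camera(n);im.append(p["pixels"])
    X=cloud(p)
    for l,z in(("slot_mouth",0),("tray_home",0),("grease_tray",0),("catch_knob",.036),("catch_pivot",0),("griddle",0),("yoghurt_pot",0),("salt_shaker",0),("masking_tape",0)):
        r=arm.pinpoint(p,l)[:2]
        print(n,l,[(np.round(q["confidence"],2),np.round(q["centre"]),at_z(p,q["centre"],z)) for q in r])
    for l in("grease_tray",):
        r=arm.regions_of(p,l)
        if r:
            P=X[r[0]["pixels"]];P=P[~np.isnan(P[:,0])]
            print(l,r[0]["confidence"],len(P),np.median(P,0),cv2.minAreaRect((P[:,:2]*1000).astype(np.float32)))
cv2.imwrite("pics/a.png",im[0]);cv2.imwrite("pics/b.png",im[1])
E
```

```text
0.0 [ 0.2639 -0.5381  0.2218] [[ 0.8979  0.4402 -0.0006]
 [ 0.4402 -0.8979  0.0017]
 [ 0.0002 -0.0018 -1.    ]] 0.08785252306364451
top slot_mouth [(np.float64(0.57), array([341., 186.]), array([ 0.5738, -0.3773,  0.    ]))]
top tray_home []
top grease_tray [(np.float64(0.76), array([306., 243.]), array([ 0.4238, -0.2842,  0.    ]))]
top catch_knob [(np.float64(0.69), array([362., 198.]), array([ 0.5405, -0.4223,  0.036 ]))]
top catch_pivot [(np.float64(0.94), array([373., 199.]), array([ 0.5413, -0.461 ,  0.    ]))]
top griddle [(np.float64(0.86), array([352., 149.]), array([ 0.6736, -0.4077,  0.    ])), (np.float64(0.43), array([144., 227.]), array([0.4611, 0.1395, 0.    ]))]
top yoghurt_pot [(np.float64(0.66), array([248., 129.]), array([ 0.7243, -0.1292,  0.    ]))]
top salt_shaker [(np.float64(0.6), array([167., 177.]), array([0.5923, 0.0826, 0.    ]))]
top masking_tape [(np.float64(0.88), array([148., 230.]), array([0.4535, 0.1275, 0.    ]))]
grease_tray 0.58 2162 [ 0.4173 -0.2874  0.0105] ((418.19232177734375, -287.077880859375), (142.3722381591797, 103.680908203125), 70.13198
[... 380 characters left out ...]
 (np.float64(0.49), array([326., 236.]), array([ 0.5442, -0.4106,  0.036 ]))]
scene catch_pivot [(np.float64(0.74), array([345., 258.]), array([ 0.5357, -0.4696, -0.    ]))]
scene griddle [(np.float64(0.94), array([347., 220.]), array([ 0.6743, -0.4123,  0.    ]))]
scene yoghurt_pot [(np.float64(0.65), array([266., 183.]), array([ 0.7138, -0.1365,  0.    ]))]
scene salt_shaker [(np.float64(0.85), array([177., 182.]), array([0.5747, 0.0863, 0.    ]))]
scene masking_tape [(np.float64(0.95), array([139., 196.]), array([0.4607, 0.1317, 0.    ]))]
grease_tray 0.62 1848 [ 0.4135 -0.291   0.011 ] ((417.07244873046875, -285.99200439453125), (142.66970825195312, 102.8742904663086), 70.44210815429688)
```

```bash
python3 - <<'E'
import cv2
a=cv2.imread("pics/a.png")[90:300,200:460]
cv2.imwrite("pics/a2.png",cv2.resize(a,None,fx=3,fy=2.85,interpolation=cv2.INTER_CUBIC))
E
python3 - <<'E'
from h import *
# griddle yaw from depth: guards/plate
p=arm.read_camera("top");X=cloud(p).reshape(-1,3)
r=arm.regions_of(p,"griddle")[0];P=X[r["pixels"].ravel()];P=P[~np.isnan(P[:,0])]
for lo,hi in((.06,.085),(.09,.12)):
    Q=P[(P[:,2]>lo)&(P[:,2]<hi)];print(len(Q),cv2.minAreaRect((Q[:,:2]*1000).astype(np.float32)))
print(p["mtx"])
E
```

```text
7975 ((683.619873046875, -409.7989501953125), (248.80552673339844, 199.70556640625), 73.0924072265625)
366 ((778.6011962890625, -438.37445068359375), (247.73158264160156, 6.172656536102295), 73.2325210571289)
[[378.6652   0.     259.5421]
 [  0.     378.6652 186.6357]
 [  0.       0.       1.    ]]
```

View pics/a2.png

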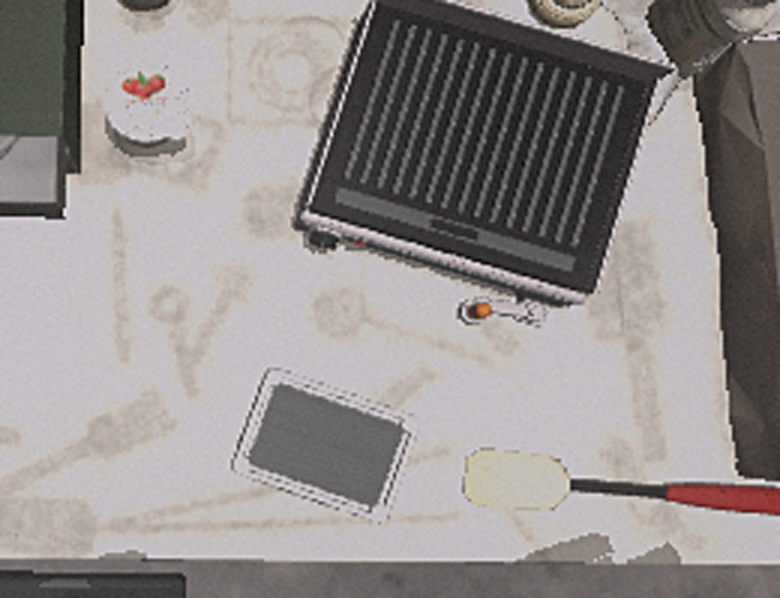

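View pics/b.png

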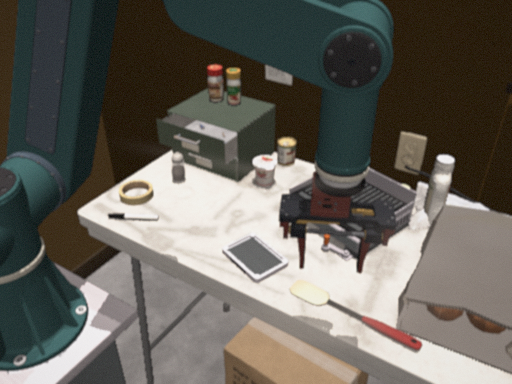

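The pictures show the tray, dark inside, at about (320,445) in the crop. It is nearly square to the griddle. The orange knob is at (480,310) with the catch nearly closed. The griddle is yawed about -16.9°, which puts the mouth near (0.580,-0.378). I'll turn the tool square to the griddle and approach the knob.

Request:
servo_tool([
  [[0,0,0,0,0,10.7,1],[0,0,0,0,0,10.7,1],[0,0,0,0,0,10.7,1],[0,0,0,0,0,10.7,0.6],[0,0,0,0,0,0.2,0.6]],
])

```text
time: 1.82
tool_pos: [0.2641, -0.5387, 0.2226]
tcp_rot: [[0.957, -0.289, -0.0], [-0.289, -0.957, 0.0], [-0.0, -0.0, -1.0]]
wrist_force: [-0.7, -0.5, 0.9]
gripper_width: 0.0712
finger_force: 0.0
```

Request:
servo_tool([
  [[35,-40,0,0,0,0,0.6],[35,-40,0,0,0,0,0.6],[35,-40,0,0,0,0,0.6],[35,-40,0,0,0,0,0.6],[35,-40,0,0,0,0,0.6]],
])

```text
time: 2.45
tool_pos: [0.491, -0.3972, 0.2227]
tcp_rot: [[0.958, -0.286, 0.0], [-0.286, -0.958, -0.0], [0.0, 0.0, -1.0]]
wrist_force: [0.6, -0.4, 1.0]
gripper_width: 0.0531
finger_force: 0.0
```

```bash
cat >> h.py <<'E'
def go(x,y,z):
    s=arm.state();d=np.array([x,y,z])-s["tool_pos"]
    print("tool",s["tool_pos"],"move mm in tool axes",s["tcp_rot"].T@d*1000,"F",s["wrist_force"],"t",s["time"],"w",s["gripper_width"])
XH=np.array([.957,-.291,0]);YH=np.array([.291,.957,0]);M=np.array([.580,-.378,0])
E
python3 - <<'E'
from h import *
s=arm.state();print(s["tool_pos"],s["tcp_rot"])
p=arm.read_camera("wrist");cv2.imwrite("pics/w1.png",p["pixels"])
for l,z in(("slot_mouth",0),("catch_knob",.036),("catch_pivot",0),("grease_tray",0)):
    print(l,[(np.round(q["confidence"],2),np.round(q["centre"]),at_z(p,q["centre"],z)) for q in arm.pinpoint(p,l)[:2]])
X=cloud(p)
b=p["pixels"].astype(int);m=(b[...,2]>150)&(b[...,1]<b[...,2]*.75)&(b[...,0]<b[...,2]*.5)
P=X[m];P=P[(P[:,2]<.06)&(P[:,2]>.01)];print("orange",len(P),np.median(P,0),P.min(0),P.max(0))
t=P[P[:,2]>.044];print(len(t),t.mean(0))
print(M-.02*XH-.046*YH)
E
```

```text
[ 0.491  -0.3972  0.2227] [[ 0.9582 -0.2861  0.0001]
 [-0.2861 -0.9582 -0.0002]
 [ 0.0001  0.0001 -1.    ]]
slot_mouth [(np.float64(0.98), array([221., 101.]), array([ 0.5818, -0.3769,  0.    ]))]
catch_knob [(np.float64(0.91), array([259., 129.]), array([ 0.5379, -0.413 ,  0.036 ]))]
catch_pivot [(np.float64(0.61), array([302., 117.]), array([ 0.5348, -0.4688,  0.    ]))]
grease_tray [(np.float64(0.88), array([195., 242.]), array([ 0.4138, -0.2835,  0.    ]))]
orange 674 [ 0.3787 -0.6227  0.0144] [ 0.3668 -0.678   0.0101] [ 0.5457 -0.4047  0.0485]
38 [ 0.5415 -0.4117  0.0463]
[ 0.5475 -0.4162  0.    ]
```

View pics/w1.png

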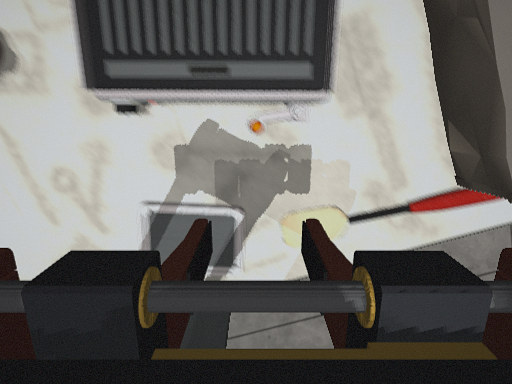

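The wrist picture shows the knob at (258,127) and the pivot at (302,117). The fingers are square to the face, whose edge is along row 96. Next I descend over the knob and grip it.

Request:
servo_tool([
  [[50,1,10,0,0,0,0.6],[1,0,50,0,0,0,0.6],[0,0,60,0,0,0,0.6],[0,0,50,0,0,0,0.6],[0,0,30,0,0,0,0.6]],
])

```text
time: 3.32
tool_pos: [0.5351, -0.4142, 0.0197]
tcp_rot: [[0.957, -0.291, -0.003], [-0.291, -0.957, 0.003], [-0.004, -0.001, -1.0]]
wrist_force: [0.4, -0.1, 0.0]
gripper_width: 0.0526
finger_force: 0.0
```

Request:
servo_tool([
  [[0,0,0,0,0,0,0],[0,0,0,0,0,0,0],[0,0,0,0,0,0,0],[0,0,0,0,0,0,0],[0,0,0,0,0,0,0]],
], force=12)

```text
time: 3.95
tool_pos: [0.5388, -0.414, 0.024]
tcp_rot: [[0.957, -0.29, 0.001], [-0.29, -0.957, -0.001], [0.001, 0.0, -1.0]]
wrist_force: [-0.6, 1.8, 6.1]
gripper_width: 0.0133
finger_force: 12.0
```

Request:
servo_tool([
  [[-8.4,3.6,0,0,0,0,0],[-7.7,5,0,0,0,0,0],[-6.7,6.3,0,0,0,0,0],[-5.5,7.3,0,0,0,0,0],[-4.2,8.2,0,0,0,0,0]],
])

```text
time: 4.58
tool_pos: [0.4972, -0.431, 0.0233]
tcp_rot: [[0.957, -0.29, -0.002], [-0.29, -0.957, 0.004], [-0.003, -0.003, -1.0]]
wrist_force: [-1.6, 6.3, 7.8]
gripper_width: 0.0136
finger_force: 12.0
```

Request:
servo_tool([
  [[-2.7,8.8,0,0,0,0,0],[-1.1,9.1,0,0,0,0,0],[0.5,9.2,0,0,0,0,0],[2.1,8.9,0,0,0,0,0],[3.6,8.5,0,0,0,0,0]],
])

```text
time: 5.2
tool_pos: [0.4877, -0.4771, 0.0229]
tcp_rot: [[0.957, -0.29, 0.0], [-0.29, -0.957, 0.0], [-0.0, -0.0, -1.0]]
wrist_force: [-0.3, 3.6, 4.3]
gripper_width: 0.0133
finger_force: 12.0
```

Request:
servo_tool([
  [[0,0,0,0,0,0,0],[0,0,0,0,0,0,0.5],[0,0,0,0,0,0,0.5],[0,0,-30,0,0,0,0.5],[0,0,-60,0,0,0,0.5]],
])

```text
time: 5.82
tool_pos: [0.4861, -0.4749, 0.1104]
tcp_rot: [[0.957, -0.29, -0.004], [-0.29, -0.957, 0.005], [-0.005, -0.004, -1.0]]
wrist_force: [0.7, -1.5, -0.0]
gripper_width: 0.0437
finger_force: 0.0
```

```bash
python3 - <<'E'
from h import *
p=arm.read_camera("top");cv2.imwrite("pics/c.png",cv2.resize(p["pixels"][90:300,200:460],None,fx=3,fy=2.85))
for l,z in(("catch_knob",.036),):
    print(l,[(np.round(q["confidence"],2),np.round(q["centre"]),at_z(p,q["centre"],z)) for q in arm.pinpoint(p,l)[:2]])
# tray left side contact pose
c=np.array([.4175,-.2865,0]);
print("rel",(c-M)@XH,(c-M)@YH)
t=c+.10*YH; go(t[0],t[1],.12)
E
```

```text
catch_knob []
rel -0.18213899999999997 0.04027800000000003
tool [ 0.4909 -0.4805  0.1193] move mm in tool axes [-126.5138 -264.3677   -3.6601] F [ 1.1415 -0.5991  0.2322] t 5.925 w 0.04395824028596263
```

```bash
python3 - <<'E'
from h import *
print(arm.state()["qpos"])
E
```

```text
[-0.8752  0.57    1.424   0.      1.1358  0.9901]
```

View pics/c.png

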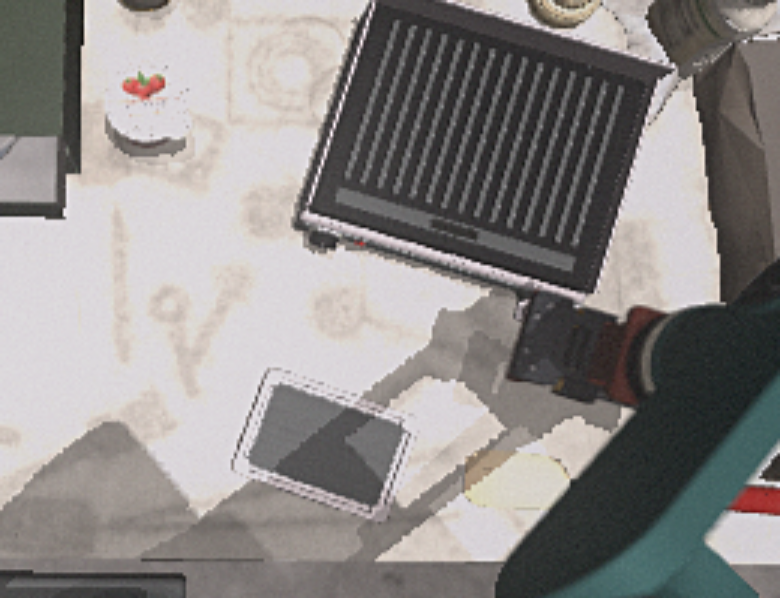

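The catch stands swung out at about 1.9 rad. The gripper is at (560,340) in the crop and the tray hasn't moved. Next I go to the tray's left side and turn 90°.

Request:
servo_tool([
  [[-25,-53,0,0,0,0,0.6],[-25,-53,0,0,0,0,0.6],[-25,-53,0,0,0,0,0.6],[-25,-53,0,0,0,0,0.6],[-26,-53,0,0,0,0,0.6]],
])

```text
time: 6.55
tool_pos: [0.4435, -0.1849, 0.1123]
tcp_rot: [[0.957, -0.291, 0.0], [-0.291, -0.957, 0.0], [0.0, -0.0, -1.0]]
wrist_force: [0.9, 0.4, 0.3]
gripper_width: 0.0524
finger_force: 0.0
```

Request:
servo_tool([
  [[0,0,0,0,0,-10.6,0.6],[0,0,0,0,0,-10.6,0.6],[0,0,0,0,0,-10.6,0.6],[0,0,0,0,0,-10.6,0.6],[0,0,0,0,0,-10.6,0.6]],
])

```text
time: 7.18
tool_pos: [0.4439, -0.1865, 0.1123]
tcp_rot: [[0.804, 0.594, -0.0], [0.594, -0.804, 0.0], [0.0, -0.0, -1.0]]
wrist_force: [-0.1, 0.7, -0.3]
gripper_width: 0.0525
finger_force: 0.0
```

Request:
servo_tool([
  [[0,0,0,0,0,-10.6,0.6],[0,0,0,0,0,-10.6,0.6],[0,0,0,0,0,-10.6,0.6],[0,0,0,0,0,-5,0.6],[0,0,0,0,0,0,0.6]],
])

```text
time: 7.8
tool_pos: [0.4439, -0.1865, 0.1123]
tcp_rot: [[0.294, 0.956, -0.0], [0.956, -0.294, 0.0], [0.0, -0.0, -1.0]]
wrist_force: [0.9, -0.3, -0.4]
gripper_width: 0.0526
finger_force: 0.0
```

```bash
python3 - <<'E'
from h import *
c=np.array([.4175,-.2865,0]);t=c+.10*YH;s=arm.state();print(s["tcp_rot"])
go(t[0],t[1],.006);t=M-.182*XH+.080*YH;go(t[0],t[1],.006)
p=arm.read_camera("wrist");cv2.imwrite("pics/w2.png",p["pixels"])
E
```

```text
[[ 0.2945  0.9557 -0.0001]
 [ 0.9557 -0.2945  0.0001]
 [ 0.0001 -0.0002 -1.    ]]
tool [ 0.4439 -0.1865  0.1123] move mm in tool axes [ -3.2941   3.8716 106.3262] F [ 0.8543 -0.2593 -0.4296] t 7.8 w 0.05261338095556941
tool [ 0.4439 -0.1865  0.1123] move mm in tool axes [-63.5661   4.139  106.32  ] F [ 0.8543 -0.2593 -0.4296] t 7.8 w 0.05261338095556941
```

Request:
servo_tool([
  [[0,4,40,0,0,0,0.6],[0,0,40,0,0,0,0.6],[0,0,27,0,0,0,0.6],[0,0,0,0,0,0,0.6],[-8,0,0,0,0,0,0.6]],
])

```text
time: 8.48
tool_pos: [0.4458, -0.1956, 0.0062]
tcp_rot: [[0.294, 0.956, 0.0], [0.956, -0.294, -0.0], [-0.0, 0.0, -1.0]]
wrist_force: [1.1, 0.5, 0.8]
gripper_width: 0.0528
finger_force: 0.0
```

Request:
servo_tool([
  [[-8,0,0,0,0,0,0.6],[-8,0,0,0,0,0,0.6],[-8,0,0,0,0,0,0.6],[-8,0,0,0,0,0,0.6],[-8,0,0,0,0,0,0.6]],
])

```text
time: 9.1
tool_pos: [0.4336, -0.2342, 0.0058]
tcp_rot: [[0.294, 0.956, 0.0], [0.956, -0.294, 0.0], [0.0, 0.0, -1.0]]
wrist_force: [0.7, 2.7, 2.6]
gripper_width: 0.0528
finger_force: 1.9
```

Request:
servo_tool([
  [[-6,0,0,0,0,0,0.6],[-4,0,0,0,0,0,0.6],[-3,0,0,0,0,0,0.6],[-2,0,0,0,0,0,0.6],[0,0,0,0,0,0,0.6]],
])

```text
time: 9.72
tool_pos: [0.4292, -0.2483, 0.0056]
tcp_rot: [[0.294, 0.956, -0.0], [0.956, -0.294, -0.0], [-0.0, -0.0, -1.0]]
wrist_force: [1.1, 1.5, 0.9]
gripper_width: 0.0527
finger_force: 0.8
```

```bash
cat >> h.py <<'E'
def tray(cam="top",zlo=.004,zhi=.03):
    p=arm.read_camera(cam);X=cloud(p);r=arm.regions_of(p,"grease_tray")
    for l,z in(("grease_tray",0),("slot_mouth",0),("catch_pivot",0)):
        for q in arm.pinpoint(p,l)[:1]:
            w=at_z(p,q["centre"],z)-M;print(l,round(q["confidence"],2),"slot xy mm",w@XH*1000,w@YH*1000)
    if r:
        P=X[r[0]["pixels"]];P=P[(P[:,2]>zlo)&(P[:,2]<zhi)]-M;Q=np.c_[P@XH,P@YH]*1000
        print("tray rect (slot frame mm)",r[0]["confidence"],cv2.minAreaRect(Q.astype(np.float32)))
    return p
E
python3 - <<'E'
from h import *
t=M-.182*XH+.080*YH;go(t[0],t[1],.006)
p=tray();cv2.imwrite("pics/d.png",p["pixels"])
E
```

```text
tool [ 0.4292 -0.2483  0.0056] move mm in tool axes [-0.2006 -0.031  -0.4346] F [1.1401 1.4879 0.8914] t 9.725 w 0.05273629780691331
grease_tray 0.52 slot xy mm 62.12912104703996 273.36564885811885
slot_mouth 0.82 slot xy mm -7.854923876343291 -0.23415420640140544
catch_pivot 0.86 slot xy mm -8.729219516167497 -92.29643793640778
tray rect (slot frame mm) 0.45 ((36.173828125, 267.8689880371094), (7.9405388832092285, 36.69956588745117), 23.64739227294922)
```

Request:
servo_tool([
  [[20,0,0,0,0,0,0.6],[0,0,-50,0,0,0,0.6],[0,0,-50,0,0,0,0.8],[-50,-35,0,0,0,0,1],[-50,-35,0,0,0,0,1]],
])

```text
time: 10.6
tool_pos: [0.3389, -0.3055, 0.1067]
tcp_rot: [[0.291, 0.957, 0.002], [0.957, -0.291, -0.003], [-0.002, 0.003, -1.0]]
wrist_force: [-0.3, -0.6, 0.2]
gripper_width: 0.0795
finger_force: 0.0
```

Request:
servo_tool([
  [[0,-10,0,0,0,10.6,1],[0,0,0,0,0,10.6,1],[0,0,0,0,0,10.6,1],[0,0,0,0,0,10.6,1],[0,0,0,0,0,10.6,1]],
])

```text
time: 11.22
tool_pos: [0.3293, -0.3015, 0.1057]
tcp_rot: [[0.942, 0.335, -0.0], [0.335, -0.942, -0.001], [-0.0, 0.001, -1.0]]
wrist_force: [-0.3, 0.2, -0.3]
gripper_width: 0.0879
finger_force: 0.0
```

Request:
servo_tool([
  [[0,0,0,0,0,10.6,1],[0,0,0,0,0,10.6,1],[0,0,0,0,0,10.6,1],[0,0,0,0,0,5.2,1],[0,0,0,0,0,0,1]],
])

```text
time: 11.85
tool_pos: [0.3293, -0.3013, 0.1057]
tcp_rot: [[0.956, -0.293, -0.0], [-0.293, -0.956, -0.0], [0.0, 0.0, -1.0]]
wrist_force: [-0.4, 0.6, 0.4]
gripper_width: 0.0875
finger_force: 0.0
```

```bash
python3 - <<'E'
from h import *
t=M-.262*XH;go(t[0],t[1],.006);print(arm.state()["tcp_rot"])
p=tray("wrist");cv2.imwrite("pics/e.png",p["pixels"])
tray("scene")
E
```

```text
tool [ 0.3293 -0.3013  0.1057] move mm in tool axes [ 0.0841  0.3917 99.6608] F [-0.4124  0.5681  0.4341] t 11.85 w 0.08746201455411255
[[ 0.9562 -0.2928 -0.    ]
 [-0.2928 -0.9562 -0.0004]
 [ 0.0001  0.0004 -1.    ]]
grease_tray 0.86 slot xy mm -182.85347866971549 -4.220569974041394
tray rect (slot frame mm) 0.56 ((-181.5897216796875, 0.14714813232421875), (140.55386352539062, 99.9478530883789), 89.84146881103516)
grease_tray 0.89 slot xy mm -180.37134988889167 -9.284665225866176
slot_mouth 0.89 slot xy mm 18.33107745217112 3.0130524848234117
catch_pivot 0.69 slot xy mm -13.786965306951446 -103.53017406893902
tray rect (slot frame mm) 0.88 ((-179.95375061035156, -1.1290206909179688), (105.00765228271484, 144.572265625), 1.0879836082458496)
```

View pics/e.png

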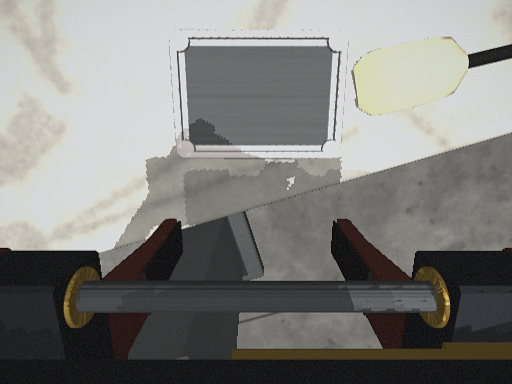

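The tray sits square at (-182, 0) mm in the slot frame, at (260,95) in the wrist picture. I now descend behind it and push with both fingers open.

Request:
servo_tool([
  [[0,0,40,0,0,0,1],[0,0,40,0,0,0,1],[0,0,18,0,0,0,1],[0,0,0,0,0,0,1],[8,0,0,0,0,0,1]],
])

```text
time: 12.98
tool_pos: [0.3371, -0.3035, 0.0081]
tcp_rot: [[0.956, -0.294, -0.0], [-0.294, -0.956, 0.0], [-0.0, -0.0, -1.0]]
wrist_force: [-0.5, -0.4, -0.5]
gripper_width: 0.0877
finger_force: 0.0
```

Request:
servo_tool([
  [[9,0,0,0,0,0,1],[10,0,0,0,0,0,1],[12,0,0,0,0,0,1],[12,0,0,0,0,0,1],[12,0,0,0,0,0,1]],
])

```text
time: 13.6
tool_pos: [0.3902, -0.3196, 0.0076]
tcp_rot: [[0.956, -0.294, -0.0], [-0.294, -0.956, 0.0], [-0.001, -0.0, -1.0]]
wrist_force: [-3.4, 1.5, 3.8]
gripper_width: 0.0878
finger_force: 2.1
```

Request:
servo_tool([
  [[12,0,0,0,0,0,1],[12,0,0,0,0,0,1],[12,0,0,0,0,0,1],[12,0,0,0,0,0,1],[10,0,0,0,0,0,1]],
])

```text
time: 14.22
tool_pos: [0.4462, -0.3371, 0.0076]
tcp_rot: [[0.956, -0.294, 0.001], [-0.294, -0.956, -0.0], [0.001, 0.0, -1.0]]
wrist_force: [-2.6, 0.6, 1.7]
gripper_width: 0.088
finger_force: 1.4
```

Request:
servo_tool([
  [[6,0,0,0,0,0,1],[6,0,0,0,0,0,1],[4,0,0,0,0,0,1],[0,0,0,0,0,0,1]],
])

```text
time: 14.72
tool_pos: [0.4612, -0.3417, 0.0077]
tcp_rot: [[0.956, -0.294, 0.001], [-0.294, -0.956, -0.001], [0.002, 0.0, -1.0]]
wrist_force: [-0.3, 1.4, 0.1]
gripper_width: 0.0879
finger_force: 0.0
```

```bash
python3 - <<'E'
from h import *
t=M-.012*XH;go(t[0],t[1],.006)
p=tray("wrist");cv2.imwrite("pics/f.png",p["pixels"])
E
```

```text
tool [ 0.4612 -0.3417  0.0077] move mm in tool axes [112.2311  -0.2267   1.8655] F [-0.2661  1.3699  0.0772] t 14.725 w 0.08792004730088787
grease_tray 0.78 slot xy mm -64.24464372692091 -1.4269421067520969
catch_pivot 0.97 slot xy mm -13.742223843073779 -95.4329833061059
tray rect (slot frame mm) 0.73 ((-64.16795349121094, 0.09210968017578125), (140.668212890625, 99.9847412109375), 89.80645751953125)
```

View pics/f.png

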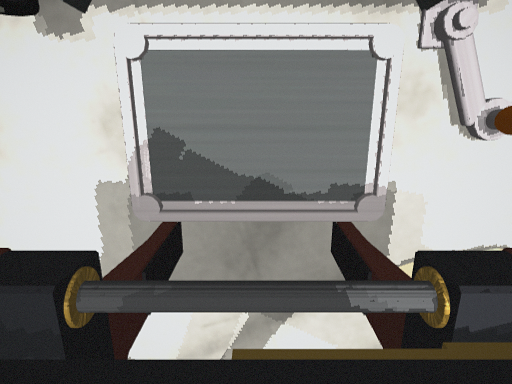

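The tray is straight in front of the mouth, with its front edge at row 25, and the catch is clear at the upper right (460,70). I keep pushing.

Request:
servo_tool([
  [[5,0,0,0,0,0,1],[6,0,0,0,0,0,1],[6,0,0,0,0,0,1],[6,0,0,0,0,0,1],[6,0,0,0,0,0,1]],
])

```text
time: 15.6
tool_pos: [0.4886, -0.35, 0.0075]
tcp_rot: [[0.956, -0.294, 0.0], [-0.294, -0.956, 0.0], [0.0, -0.0, -1.0]]
wrist_force: [-1.9, 1.3, -0.8]
gripper_width: 0.0874
finger_force: 1.1
```

Request:
servo_tool([
  [[6,0,0,0,0,0,1],[6,0,0,0,0,0,1],[6,0,0,0,0,0,1],[6,0,0,0,0,0,1],[6,0,0,0,0,0,1]],
])

```text
time: 16.23
tool_pos: [0.5162, -0.3575, 0.0071]
tcp_rot: [[0.956, -0.294, -0.002], [-0.294, -0.956, 0.002], [-0.002, -0.001, -1.0]]
wrist_force: [-2.7, 3.3, -1.0]
gripper_width: 0.0878
finger_force: 1.8
```

Request:
servo_tool([
  [[6,0,0,0,0,0,1],[6,0,0,0,0,0,1],[6,0,0,0,0,0,1],[6,0,0,0,0,0,1],[6,0,0,0,0,0,1]],
])

```text
time: 16.85
tool_pos: [0.5458, -0.3676, 0.0076]
tcp_rot: [[0.956, -0.294, 0.0], [-0.294, -0.956, 0.0], [0.0, -0.0, -1.0]]
wrist_force: [-3.3, 2.7, -1.2]
gripper_width: 0.0878
finger_force: 1.7
```

Request:
servo_tool([
  [[4,0,0,0,0,0,1],[4,0,0,0,0,0,1],[4,0,0,0,0,0,1],[3,0,0,0,0,0,1],[2,0,0,0,0,0,1]],
])

```text
time: 17.48
tool_pos: [0.5618, -0.3726, 0.0076]
tcp_rot: [[0.956, -0.294, -0.0], [-0.294, -0.956, -0.0], [0.0, 0.0, -1.0]]
wrist_force: [-2.1, 1.9, -1.4]
gripper_width: 0.0876
finger_force: 1.6
```

Request:
servo_tool([
  [[1,0,0,0,0,0,1],[1,0,0,0,0,0,1],[1,0,0,0,0,0,1]],
])

```text
time: 17.85
tool_pos: [0.5645, -0.3734, 0.0076]
tcp_rot: [[0.956, -0.294, -0.0], [-0.294, -0.956, -0.0], [-0.0, 0.0, -1.0]]
wrist_force: [-2.3, 0.9, -1.7]
gripper_width: 0.0877
finger_force: 1.6
```

```bash
python3 - <<'E'
from h import *
t=M-.012*XH;go(t[0],t[1],.006)
p=arm.read_camera("wrist");cv2.imwrite("pics/g.png",p["pixels"])
E
```

```text
tool [ 0.5645 -0.3734  0.0076] move mm in tool axes [ 4.2039 -0.1197  1.6414] F [-2.2762  0.8518 -1.7454] t 17.85 w 0.08773420813278968
```

View pics/g.png

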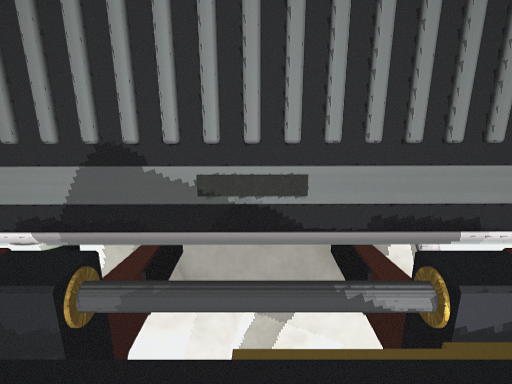

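The view now shows the plate, with the face edge at row 238. The tray is nearly in and the force is still only sliding friction, so I creep on until the stop is felt.

Request:
servo_tool([
  [[1,0,0,0,0,0,1],[1,0,0,0,0,0,1],[1,0,0,0,0,0,1]],
])

```text
time: 18.27
tool_pos: [0.5672, -0.3742, 0.0076]
tcp_rot: [[0.956, -0.294, -0.001], [-0.294, -0.956, 0.0], [-0.001, 0.0, -1.0]]
wrist_force: [-4.7, 0.8, -0.6]
gripper_width: 0.0878
finger_force: 2.5
```

Request:
servo_tool([
  [[1,0,0,0,0,0,1],[1,0,0,0,0,0,1]],
])

```text
time: 18.52
tool_pos: [0.5672, -0.3742, 0.0075]
tcp_rot: [[0.956, -0.293, -0.004], [-0.293, -0.956, 0.001], [-0.004, -0.0, -1.0]]
wrist_force: [-9.2, 3.1, 4.5]
gripper_width: 0.0879
finger_force: 5.1
```

Request:
servo_tool([
  [[1,0,0,0,0,0,1],[1,0,0,0,0,0,1],[0,0,0,0,0,0,1]],
])

```text
time: 18.9
tool_pos: [0.5673, -0.3742, 0.0076]
tcp_rot: [[0.956, -0.293, -0.007], [-0.293, -0.956, 0.003], [-0.008, -0.001, -1.0]]
wrist_force: [-13.1, 3.4, 7.0]
gripper_width: 0.0879
finger_force: 6.8
```

Request:
servo_tool([
  [[-20,0,0,0,0,0,1],[-40,0,0,0,0,0,0.8],[-40,0,-30,0,0,0,0.6],[-30,0,-50,0,0,0,0.6],[0,40,-30,0,0,0,0.6]],
])

```text
time: 19.52
tool_pos: [0.435, -0.3743, 0.1202]
tcp_rot: [[0.956, -0.292, 0.002], [-0.292, -0.956, -0.001], [0.002, 0.001, -1.0]]
wrist_force: [0.7, -0.7, 1.1]
gripper_width: 0.0538
finger_force: 0.0
```

```bash
python3 - <<'E'
from h import *
p=tray("wrist");cv2.imwrite("pics/i.png",p["pixels"])
for q in arm.pinpoint(p,"catch_knob")[:2]: print(q, at_z(p,q["centre"],.036))
X=cloud(p);b=p["pixels"].astype(int);m=(b[...,2]>120)&(b[...,1]<b[...,2]*.75)&(b[...,0]<b[...,2]*.5)
P=X[m];P=P[(P[:,2]<.055)&(P[:,2]>.03)&(P[:,0]>.44)];print(len(P),np.median(P,0))
go(.4875,-.4785,.023)
E
```

```text
slot_mouth 0.63 slot xy mm -0.12983287277631506 -0.04612999924280114
catch_pivot 0.56 slot xy mm -12.950245702949836 -96.57314214499873
tray rect (slot frame mm) 0.75 ((-1.8267748355865479, 2.5354080200195312), (136.3764190673828, 5.720332622528076), 89.95439147949219)
{'centre': [367.5, 95.8], 'confidence': 0.84} [ 0.488  -0.4804  0.036 ]
186 [ 0.4894 -0.4773  0.0462]
tool [ 0.4355 -0.3751  0.1172] move mm in tool axes [80.1008 83.6348 94.1607] F [ 0.338  -0.6603 -0.6328] t 19.825 w 0.053102355737468125
```

View pics/i.png

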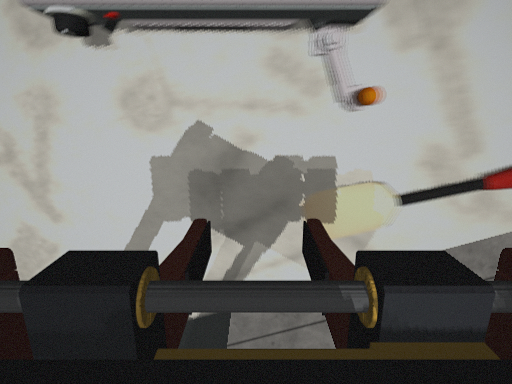

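The tray's strip is flush at the mouth, along row 25, and the knob is at (368,96). I grip it again and swing it back along the same arc.

Request:
servo_tool([
  [[40,42,0,0,0,0,0.6],[40,42,0,0,0,0,0.6],[0,0,40,0,0,0,0.6],[0,0,40,0,0,0,0.6],[0,0,14,0,0,0,0.6]],
])

```text
time: 20.45
tool_pos: [0.4856, -0.4763, 0.0195]
tcp_rot: [[0.956, -0.293, -0.004], [-0.293, -0.956, 0.005], [-0.006, -0.004, -1.0]]
wrist_force: [0.5, 0.2, -0.2]
gripper_width: 0.0527
finger_force: 0.0
```

Request:
servo_tool([
  [[0,0,0,0,0,0,0],[0,0,0,0,0,0,0],[0,0,0,0,0,0,0],[0,0,0,0,0,0,0],[0,0,0,0,0,0,0]],
], force=12)

```text
time: 21.08
tool_pos: [0.4875, -0.4796, 0.0247]
tcp_rot: [[0.956, -0.294, 0.001], [-0.294, -0.956, -0.001], [0.002, 0.001, -1.0]]
wrist_force: [0.9, 0.5, 3.8]
gripper_width: 0.0136
finger_force: 12.0
```

Request:
servo_tool([
  [[-3.6,-8.5,0,0,0,0,0],[-2.1,-8.9,0,0,0,0,0],[-0.5,-9.2,0,0,0,0,0],[1.1,-9.1,0,0,0,0,0],[2.7,-8.8,0,0,0,0,0]],
])

```text
time: 21.7
tool_pos: [0.4973, -0.4359, 0.024]
tcp_rot: [[0.956, -0.294, -0.001], [-0.294, -0.956, -0.0], [-0.001, 0.001, -1.0]]
wrist_force: [-3.3, -1.8, 4.5]
gripper_width: 0.0136
finger_force: 12.0
```

Request:
servo_tool([
  [[4.2,-8.2,0,0,0,0,0],[5.5,-7.3,0,0,0,0,0],[6.7,-6.3,0,0,0,0,0],[7.7,-5,0,0,0,0,0],[8.4,-3.6,0,0,0,0,0]],
])

```text
time: 22.32
tool_pos: [0.5381, -0.4156, 0.0236]
tcp_rot: [[0.956, -0.294, -0.001], [-0.294, -0.956, 0.001], [-0.001, -0.001, -1.0]]
wrist_force: [-3.9, -0.4, 5.7]
gripper_width: 0.0137
finger_force: 12.0
```

Request:
servo_tool([
  [[5,-1.2,0,0,0,0,0],[3.5,-0.6,0,0,0,0,0],[0,0,0,0,0,0,0]],
])

```text
time: 22.7
tool_pos: [0.5472, -0.4157, 0.0235]
tcp_rot: [[0.956, -0.294, 0.0], [-0.294, -0.956, 0.002], [-0.001, -0.002, -1.0]]
wrist_force: [-0.0, 2.0, 6.3]
gripper_width: 0.0137
finger_force: 12.0
```

```bash
python3 - <<'E'
from h import *
k=M-.02*XH-.046*YH;go(k[0],k[1],.023)
E
```

```text
tool [ 0.5472 -0.4157  0.0235] move mm in tool axes [0.367  0.4271 0.4853] F [-0.0133  1.978   6.2896] t 22.7 w 0.013736167522835229
```

Request:
servo_tool([
  [[1.5,0,0,0,0,0,0],[1.5,0,0,0,0,0,0],[0,0,0,0,0,0,0]],
])

```text
time: 23.08
tool_pos: [0.5497, -0.4159, 0.0234]
tcp_rot: [[0.956, -0.294, -0.0], [-0.294, -0.956, 0.003], [-0.001, -0.003, -1.0]]
wrist_force: [-2.1, 4.3, 6.5]
gripper_width: 0.0137
finger_force: 12.0
```

Request:
servo_tool([
  [[0,0,0,0,0,0,0.5],[0,0,0,0,0,0,0.5],[0,0,0,0,0,0,0.5],[0,0,-40,0,0,0,0.5],[0,0,-50,0,0,0,0.5]],
])

```text
time: 23.7
tool_pos: [0.5484, -0.4173, 0.113]
tcp_rot: [[0.956, -0.294, -0.002], [-0.294, -0.956, 0.003], [-0.003, -0.002, -1.0]]
wrist_force: [0.7, -1.1, -0.1]
gripper_width: 0.0442
finger_force: 0.0
```

Request:
servo_tool([
  [[-30,0,-20,0,0,0,0.5],[-40,0,0,0,0,0,0.5],[-40,0,0,0,0,0,0.5],[0,0,0,0,0,0,0.5]],
])

```text
time: 24.2
tool_pos: [0.4413, -0.3842, 0.1335]
tcp_rot: [[0.955, -0.295, -0.002], [-0.295, -0.955, 0.002], [-0.003, -0.001, -1.0]]
wrist_force: [0.6, 0.9, -0.4]
gripper_width: 0.0438
finger_force: 0.0
```

```bash
python3 - <<'E'
from h import *
p=tray("wrist");cv2.imwrite("pics/j.png",p["pixels"])
for q in arm.pinpoint(p,"catch_knob")[:1]:
    w=at_z(p,q["centre"],.036)-M;print(q["confidence"],"knob slot",w@XH,w@YH,"expected -.020 -.046")
E
```

```text
slot_mouth 0.66 slot xy mm -1.5138581568444982 1.7754225859099468
catch_pivot 0.85 slot xy mm -12.810354163545282 -95.77734559073001
tray rect (slot frame mm) 0.69 ((-2.0724480152130127, 1.054718017578125), (132.396240234375, 4.9989471435546875), 89.96387481689453)
0.69 knob slot -0.02405029766335836 -0.0440233767150755 expected -.020 -.046
```

View pics/j.png

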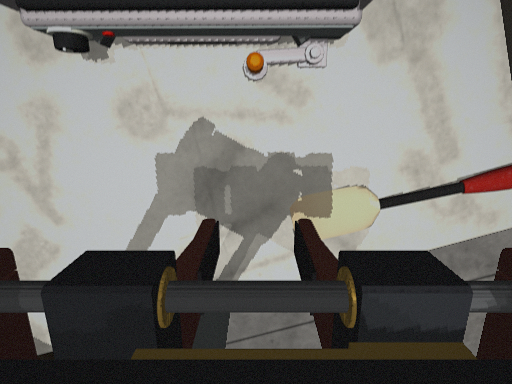

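The catch looks closed, with the knob at (256,62). No stop was clearly felt, so I give the knob a gentle frontal push with shut fingers to make sure.

Request:
servo_tool([
  [[40,0,20,0,0,0,0],[36,0,30,0,0,0,0],[0,0,40,0,0,0,0],[0,0,18,0,0,0,0],[0,0,0,0,0,0,0]],
])

```text
time: 25.12
tool_pos: [0.5159, -0.4072, 0.0241]
tcp_rot: [[0.956, -0.294, -0.002], [-0.294, -0.956, 0.002], [-0.003, -0.002, -1.0]]
wrist_force: [0.3, -0.0, -0.2]
gripper_width: 0.0007
finger_force: 0.0
```

Request:
servo_tool([
  [[4,0,0,0,0,0,0],[4,0,0,0,0,0,0],[3,0,0,0,0,0,0],[2,0,0,0,0,0,0],[2,0,0,0,0,0,0]],
])

```text
time: 25.75
tool_pos: [0.5299, -0.412, 0.0258]
tcp_rot: [[0.956, -0.293, -0.002], [-0.293, -0.956, 0.001], [-0.003, -0.0, -1.0]]
wrist_force: [-7.4, 1.8, 6.2]
gripper_width: 0.0008
finger_force: 3.7
```

Request:
servo_tool([
  [[1,0,0,0,0,0,0],[1,0,0,0,0,0,0],[0,0,0,0,0,0,0]],
])

```text
time: 26.12
tool_pos: [0.53, -0.412, 0.0255]
tcp_rot: [[0.956, -0.293, -0.005], [-0.293, -0.956, 0.003], [-0.006, -0.001, -1.0]]
wrist_force: [-9.2, 1.7, 8.1]
gripper_width: 0.0001
finger_force: 4.7
```

Request:
servo_tool([
  [[-20,0,0,0,0,0,0],[-30,0,-20,0,0,0,0],[-30,0,-50,0,0,0,0],[0,0,-40,0,0,0,0],[0,0,0,0,0,0,0]],
])

```text
time: 26.75
tool_pos: [0.4585, -0.3919, 0.1393]
tcp_rot: [[0.956, -0.294, 0.006], [-0.294, -0.956, -0.006], [0.007, 0.004, -1.0]]
wrist_force: [0.5, -0.2, -0.3]
gripper_width: 0.0005
finger_force: 0.0
```

```bash
python3 - <<'E'
from h import *
p=tray("wrist")
for q in arm.pinpoint(p,"catch_knob")[:1]:
    w=at_z(p,q["centre"],.036)-M;print(q["confidence"],"knob slot",w@XH,w@YH)
E
```

```text
slot_mouth 0.85 slot xy mm -1.4294341959181411 2.807508398193381
catch_pivot 0.93 slot xy mm -10.25608384461772 -96.08577219748636
tray rect (slot frame mm) 0.94 ((-2.4765052795410156, 0.5211868286132812), (131.68136596679688, 3.9888267517089844), 89.99022674560547)
0.95 knob slot -0.02212587606157304 -0.043664908552264334
```

The tip stopped dead at x = 0.530 while the force rose, so the catch is on its closed stop. The tray is home, so I hand in.

```bash
python3 -c "
from h import *
print(arm.sign_off())"
```

```text
the job is handed in; nothing more can be done
None
```

The tray was slid in until it met its stop, the catch was swung back to its closed stop across the front, the arm is clear, and the job was handed in at about 27 s; no verdict came back.

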